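# Index the banding wheel to the blue glaze and set its brake

## Robot

A 6-joint arm with a two-finger parallel gripper is mounted at the origin on a cart in front of the work surface, level with it; the furniture and walls round the work are solid. World frame = base frame: x ahead of the robot, y to its left, z up, the work surface at z = 0. Lengths are in m, angles in degrees, forces in N, time in s.
With the tool pointing down it reaches from about 0.325 to 0.85 m from the base axis. Payload 4.4 kg.
Tool frame: the origin (TCP) lies at the very end of the fingers, on their centre line; the grasp point (between the pads) lies env.tcp_to_grasp behind it (env.tcp_to_grasp is the distance from the TCP to the grasp point, in m); z points along the fingers, y is the line along which they close (so a half turn about z gives the same grasp; the last joint's range is limited). The gripper opens to 94 mm and grips with 3 to 60 N. Pads are 16 mm wide; open, the fingers measure 119 mm over their backs; the gripper's body (75 mm by 177 mm) begins 78 mm behind the grasp point.
Start: joints at [-82.821, 11.837, 88.321, -0, 79.842, -8.623], TCP at [0.157, -0.553, 0.205] pointing down, gripper open.
Joint ranges: [-156.59, 156.59], [-49.26, 127.26], [12.9, 141.05], [-63.56, 243.56], [4.71, 150.69], [-161.64, 161.64]. Speed limits (degrees/s): [159.86, 159.86, 180, 180, 180, 180].

## Interface

Orientations are given as [roll, pitch, yaw] about the fixed x, y, z axes, in that order (R = Rz(yaw) Ry(pitch) Rx(roll)).
In Python, from plant import env, vision gives the robot as it stands. The module is installed in compiled form; this text tells all that it offers.
- The arm moves only by the tool carry_out, never from a script. Its argument "series" is a list of rows, each an object with "xyz": the shift along the world's x, y, z as a fraction of full scale, a list of three; "twist": the turn, a rotation vector about the world's x, y, z as a fraction of full scale, a list of three; "hand": the opening, from -1 (shut) to 1 (fully open). A call has 1 to 20 rows; each row shifts and turns the commanded pose from where the row before left it; what a row does not reach is not made up. Full scale, the value 1, is 60 mm for a shift and 6 degrees for a turn. A row lasts 1/8 s, in which the tool goes at most 62.5 mm and 10.7 degrees, less where a joint would pass 70% of its speed; a pose out of reach is approached as far as the arm can. A call with a number of a shift or a turn outside -1 to 1 is refused whole. A call with a gripper value outside its range is refused whole. The fingers move at their own pace and stop on an object; "force" is the grip in N (left out, the last holds). Time passes only in rows, so rows that do not move let the fingers close. It gives the time, the measured TCP pose, the force, the opening and the grip force at its end, in the units of the state.
- env.state(): the state, without advancing time (a new reading comes with each control period).
- vision.get_image(name): name is "scene" or "top"; returns a dict with "frame" (480x640x3 uint8, blue, green, red), "range_z" (480x640 float32, m along the optical axis (not along the pixel's ray), 0 where there is no reading), "fx", "fy", "cx", "cy" (pixels), "R" (3x3) and "t" (3): a world point X has camera coordinates R X + t. Camera axes: x right, y down, z forward; pixel columns grow to the right and rows downward; lengths in m; the calibration is good to about 2 mm. A picture is of the moment at which its call begins.
- env.finish_job(): hands the job in; it is judged then, once.
The state is a dict: "clock": time; "joints": joint angles; "joint_vel": joint speeds; "tau": joint torques, N m; "ee_pos": TCP position; "tcp_rot": TCP orientation; "contact_force": force on the tool from outside, world axes, zero at the start; "wrist_torque": the same for the moment, N m; "opening": finger opening in m; "gripper_force": force on a finger pad.
Only numpy, scipy, OpenCV 4.12 (cv2) and the standard library are available. Lean on these libraries where they do the work, as an engineer would, in place of code of your own. Each camera call takes 0.05 s, during which the arm holds its last target. There are 200 camera calls.

## Task

Get the banding wheel ready for the next glaze: push its arms round with a fingertip until the red arm points straight at the jar with the blue lid. Then push the yellow brake lever fully across to its stop, leaving the wheel set. Do not pick anything up: the clay pot stays in the middle of the wheel, and the jars, the bowl and the clay stay where they stand.

Things in the scene. Friction and masses are not known exactly. Their poses are not given: they have to be found in the camera images.
- stand: fixed grey round foot of the banding wheel (radius 75 mm) under the wheel; origin on the table on the wheel's vertical axis, z up. Its place and yaw differ from run to run; the brake lever is on its -y side.
- wheel (a joint): turn of the wheel about its upright axis relative to the stand, rad, growing anticlockwise seen from above; at 0 the red arm points along the stand's +x. It turns freely either way without a stop within 13 rad (about 0.12 N m of friction, stays where it is left).
- hub (a point): point on the wheel's axis at the top of its round aluminium head (radius 64 mm, top 52 mm above the table); x points along the red arm, z up. Four level arms 90 degrees apart, one red and three dark, each carry at 110 mm from the axis an upright round post, 16 mm thick with a 20 mm ball on top, reaching 114 mm above the table. Any post may be pushed sideways.
- red_tip (a point): tip of the red arm's pointed nose, 140 mm from the axis, 53 mm above the table; the arm points along the line from hub to here. Only the red arm has a nose. The arms are bars 14 mm thick, 48 to 53 mm above the table, with the posts standing on their outer ends.
- brake (a joint): turn of the yellow brake lever, rad: 0 to 0.15 at the start (off), 1.4 at its stop (fully on); grows anticlockwise from above; friction about 0.12 N m, no spring. At 0 the lever points 130 degrees clockwise from the stand's +x, at 1.4 50 degrees clockwise from it. Setting it does not turn the wheel.
- brake_post (a point): point on the axis of the lever's upright yellow post, 16 mm thick with a 20 mm ball on top (top 108 mm above the table); the post is 120 mm from the lever's pivot; this point is 85 mm above the table
- brake_pivot (a point): point on the brake lever's upright pivot axis, 66 mm from the wheel's axis on the stand's -y side, 40 mm above the table
- pot: loose small terracotta clay pot, 61 mm across and 46 mm tall, standing in the middle of the wheel head and turning with it; origin at the centre of its underside
- jar_blue: loose closed glaze jar, white body with a blue lid, 49 mm across, 72 mm tall, standing on the table about 185 mm from the wheel's axis; origin at the centre of its underside. The target: the red arm must point at its middle. It keeps its place, somewhere round the wheel
- jar_black: loose closed glaze jar, white body with a black lid, 62 mm across, 62 mm tall, standing on the table about 185 mm from the wheel's axis; origin at the centre of its underside. Bystander; the jars swap places from run to run
- jar_red: loose closed glaze jar, white body with a white lid and a rust-red band, 56 mm across, 52 mm tall, standing on the table about 185 mm from the wheel's axis; origin at the centre of its underside. Bystander; the jars swap places from run to run
- jar_white: loose closed glaze jar, white body with a white lid and no coloured lid or red band, 60 mm across, 56 mm tall, standing on the table about 185 mm from the wheel's axis; origin at the centre of its underside. Bystander; the jars swap places from run to run
- bowl: loose green tea bowl, 84 mm across, 56 mm tall, between the wheel and the robot; bystander; origin at the centre of its underside
- lump: loose grey lump of clay, 66 x 88 x 54 mm, at the front right; bystander; origin at the centre of its underside

How it is judged:
By the outcome, as a careful person would: the job done as asked, in the order asked, and still so for the second after the job is handed in, with the robot touching nothing.
It also fails if it takes over 72 s, if anything falls off the work surface, if the arm or the gripper's body presses on something with over 40 N, if the wrist force passes 120 N, or if a joint passes its speed limit or range.

## Working session

There is one attempt and no reset: what is moved stays moved. The work goes in short steps, Python scripts to look and compute and a tool call to move; the robot and the scene stay as the last step left them, time stands still between calls to the robot, and variables do not carry over. Pictures are saved under pics/ and viewed, at most 10 in all, crops included, and the job is handed in when it is done.

Besides the shell and the picture viewer there is one more tool, called after ">>>" as name(argument=value, ...), one argument or row to a line, values as JSON. carry_out: Moves the arm, as the interface text tells. Shift numbers are shares of 60 mm and turn numbers shares of 6 degrees, none past 1 either way. Its arguments: {"type":"object","properties":{"series":{"type":"array"},"force":{"type":"number"}},"required":["series"]}

```bash
mkdir -p pics; cat > h.py <<'E'
import numpy as np, cv2
from plant import env, vision
def ray(im,u,v,z):
    d=im["R"].T@np.array([(u-im["cx"])/im["fx"],(v-im["cy"])/im["fy"],1.]); c=-im["R"].T@im["t"]
    return c+d*(z-c[2])/d[2]
def cloud(im):
    v,u=np.mgrid[:480,:640]; Z=im["range_z"]
    P=np.stack([(u-im["cx"])/im["fx"]*Z,(v-im["cy"])/im["fy"]*Z,Z],-1)
    return (P-im["t"])@im["R"]
E
python3 - <<'E'
from h import *
for n in("scene","top"):
    im=vision.get_image(n); cv2.imwrite(f"pics/{n}0.png",im["frame"]); np.savez(f"{n}0.npz",**im)
    print(n,-im["R"].T@im["t"])
s=env.state(); print(s["clock"],s["ee_pos"],s["tcp_rot"],s["opening"],env.tcp_to_grasp)
E
```

```text
scene [0.01375663 0.73032721 1.02091194]
top [-0.39029099  0.1866021   1.38032961]
0.1 [ 0.1564868  -0.55256585  0.20443107] [-1.79886997e+02 -1.69473770e-02  1.58036081e+01] 0.09399192800010397 0.0188
```

View pics/top0.png

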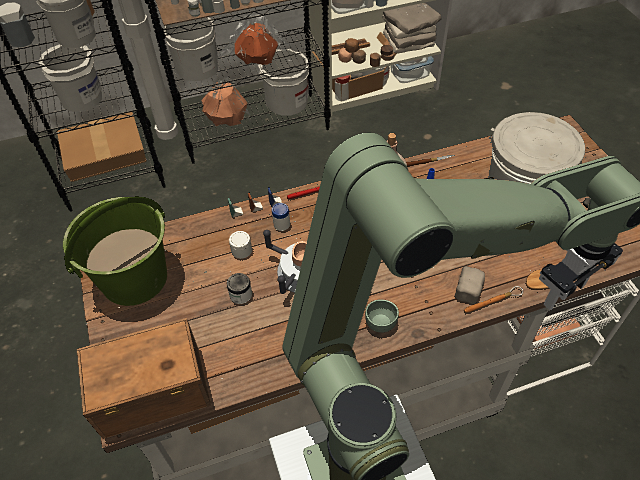

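View pics/scene0.png

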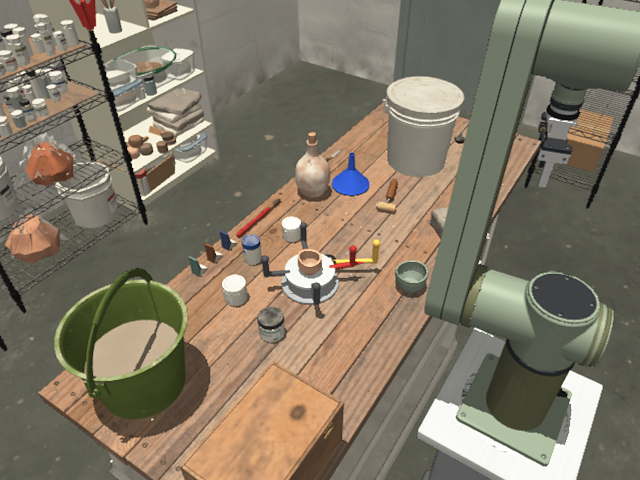

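The scene view shows everything: the wheel at about (310,272), red post (352,252), yellow post (376,250), blue-lid jar (251,248), black jar (271,324), white jars (234,290) and (291,229), bowl (411,277). In the top view the arm hides most of the wheel.

```bash
cat > m.py <<'E'
from h import *
import sys
def meas(im,show=True):
    P=cloud(im); hsv=cv2.cvtColor(im["frame"],cv2.COLOR_BGR2HSV); H,S,V=cv2.split(hsv)
    reg=np.zeros((480,640),bool); reg[190:350,205:435]=True
    z=P[...,2]; o={}
    def comp(m):
        n,l,st,c=cv2.connectedComponentsWithStats(m.astype(np.uint8)); 
        return l==1+np.argmax(st[1:,4]) if n>1 else m
    o["red"]=comp(reg&((H<5)|(H>175))&(S>190)&(V>70)&(z>.03)&(z<.13))
    o["yel"]=comp(reg&(H>18)&(H<32)&(S>170)&(V>90)&(z>.02)&(z<.13))
    o["blue"]=comp(reg&(H>100)&(H<130)&(S>90)&(z>.055)&(z<.085)&(np.arange(640)>238))
    o["head"]=comp(reg&(abs(z-.052)<.004)&(S<60)&(V>100))
    o["pot"]=comp(reg&(H<15)&(S>80)&(S<200)&(z>.07)&(z<.11)&(np.arange(640)>290)&(np.arange(640)<330))
    return P,o
def circ(p):
    A=np.c_[2*p[:,:2],np.ones(len(p))]; s=np.linalg.lstsq(A,(p[:,:2]**2).sum(1),rcond=None)[0]
    return s[:2],np.sqrt(s[2]+s[0]**2+s[1]**2)
E
python3 - <<'E'
from m import *
im=dict(np.load("scene0.npz")); P,o=meas(im); np.set_printoptions(precision=4,suppress=True)
for k,m in o.items():
    p=P[m]; v,u=np.nonzero(m); print(k,len(p),"px",u.min(),u.max(),v.min(),v.max(),"mean",p.mean(0),"min",p.min(0),"max",p.max(0))
for k,zt in(("blue",.072),):
    c=cv2.findContours(o[k].astype(np.uint8),0,1)[0][0][:,0]; q=np.array([ray(im,a,b,zt) for a,b in c]); print(k,cv2.minEnclosingCircle(q[:,:2].astype(np.float32)),circ(q))
c=cv2.findContours(o["head"].astype(np.uint8),0,1)[0][0][:,0]; q=np.array([ray(im,a,b,.052) for a,b in c]); print("head",cv2.minEnclosingCircle(q[:,:2].astype(np.float32)))
# tall post tops & others
z=P[...,2]; reg=np.zeros_like(z,bool); reg[190:350,205:435]=1
n,l,st,c=cv2.connectedComponentsWithStats((reg&(z>.085)&(z<.13)).astype(np.uint8))
for i in range(1,n):
    if st[i,4]>8: print("post",c[i],st[i,4],P[l==i].mean(0),P[l==i][:,2].max())
n,l,st,c=cv2.connectedComponentsWithStats((reg&(z>.015)).astype(np.uint8))
for i in range(1,n):
    if st[i,4]>40: print("obj",c[i],st[i,4],P[l==i].min(0),P[l==i].max(0))
cv2.imwrite("pics/c0.png",cv2.resize(im["frame"][200:350,215:415],None,fx=4,fy=4,interpolation=cv2.INTER_CUBIC))
E
```

```text
red 14 px 350 355 246 253 mean [ 0.481  -0.1306  0.1106] min [ 0.4738 -0.1394  0.098 ] max [ 0.4883 -0.1214  0.1168]
yel 67 px 372 379 243 262 mean [ 0.4444 -0.1864  0.0696] min [ 0.4388 -0.1927  0.0387] max [ 0.4508 -0.181   0.1051]
blue 73 px 243 259 241 249 mean [ 0.7314 -0.0363  0.0674] min [ 0.7195 -0.0646  0.0589] max [ 0.7507 -0.0238  0.073 ]
head 856 px 283 334 255 289 mean [ 0.5573 -0.0466  0.0525] min [ 0.5002 -0.1248  0.0481] max [0.6287 0.0055 0.056 ]
pot 337 px 298 320 250 273 mean [ 0.562  -0.0555  0.0856] min [ 0.5308 -0.0859  0.0703] max [ 0.596  -0.0267  0.104 ]
blue ((0.7337183356285095, -0.039980873465538025), 0.02225819230079651) (array([ 0.7309, -0.0376]), np.float64(0.016407170520293706))
head ((0.5626946091651917, -0.05808083340525627), 0.06660445779561996)
post [302.4853 227.3088] 68 [ 0.6364 -0.1371  0.1034] 0.11816373692190123
post [375.5085 244.1186] 59 [ 0.4458 -0.1874  0.1   ] 0.11026640340733342
post [352.0959 250.7671] 73 [ 0.4813 -0.13    0.1039] 0.11692428753256429
post [308.3852 258.7008] 244 [ 0.5632 -0.056   0.0936] 0.10400504627177293
post [264.46
[... 272 characters left out ...]
4716  0.0321]
obj [385.8    205.8833] 120 [ 0.0138 -0.4523  0.015 ] [0.5707 0.7303 1.0209]
obj [432.5789 216.8947] 57 [ 0.3814 -0.461   0.0153] [ 0.4054 -0.4312  0.054 ]
obj [303.8941 260.0904] 3474 [ 0.0138 -0.21    0.015 ] [0.7682 0.7303 1.0209]
obj [224.4198 238.771 ] 131 [ 0.8185 -0.0549  0.015 ] [ 0.8507 -0.0369  0.0619]
obj [209.9924 251.7348] 132 [0.0138 0.0017 0.0153] [0.8505 0.7303 1.0209]
obj [410.773  275.3645] 727 [ 0.0138 -0.2357  0.015 ] [0.3815 0.7303 1.0209]
obj [430.3983 297.0143] 349 [0.0138 0.0696 0.2449] [0.2124 0.7303 1.0209]
obj [233.8141 288.6695] 581 [0.0138 0.0549 0.0151] [0.7223 0.7303 1.0209]
obj [270.2201 322.8564] 745 [0.0138 0.0926 0.015 ] [0.5807 0.7303 1.0209]
```

View pics/c0.png

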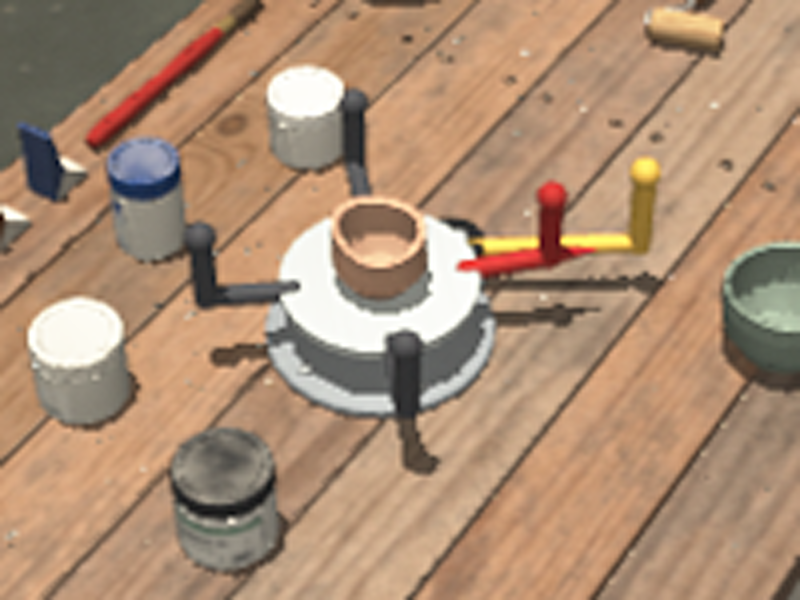

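The 4x crop shows the blue jar fully visible at crop (145,200), the red post ball at (551,193), the yellow ball at (645,170), and the dark balls at (353,102), (199,235) and (403,345). Next I refine these centres by casting rays through the balls, and locate the jars.

```bash
cat >> m.py <<'E'
from scipy.optimize import least_squares
def balls(im,P):
    z=P[...,2]; reg=np.zeros_like(z,bool); reg[190:350,205:435]=1
    n,l,st,c=cv2.connectedComponentsWithStats((reg&(z>.085)&(z<.13)).astype(np.uint8)); out=[]
    for i in range(1,n):
        if 15<st[i,4]<150:
            zt=P[l==i][:,2].max(); v,u=np.nonzero(l==i); col=im["frame"][l==i].astype(float).mean(0)
            k="yel" if col[1]>col[0]*2 and col[2]>col[0]*2 else "red" if col[2]>2*col[1] else "dark"
            h=.098 if k=="yel" else .104
            s=v<v.min()+5.5   # ball rows
            s=v<=v.min()+7
            out.append((k,ray(im,(u[s].min()+u[s].max())/2,v.min()+4,h)[:2],st[i]))
    return out
def cyl(P,c,r,zlo,zhi,R=.05):
    q=P[(np.hypot(P[...,0]-c[0],P[...,1]-c[1])<R)&(P[...,2]>zlo)&(P[...,2]<zhi)][:,:2]
    s=least_squares(lambda x:np.hypot(*(q-x).T)-r,np.array(c)+[.01,-.01],loss="soft_l1",f_scale=.002)
    return s.x,len(q),np.sqrt((s.fun**2).mean())
E
python3 - <<'E'
from m import *
im=dict(np.load("scene0.npz")); P=cloud(im); np.set_printoptions(precision=4,suppress=True)
b=balls(im,P)
for x in b: print(x)
c=np.mean([x[1] for x in b if x[0]!="yel"],0); print("c",c)
for k,p,_ in b: d=p-c; print(k,np.hypot(*d),np.degrees(np.arctan2(d[1],d[0])))
for n,g,r,h in(("blue",(.735,-.04),.0245,.072),("black",(.55,.125),.031,.062),("w1",(.695,.08),.03,.056),("w2",(.68,-.17),.029,.054)):
    f=cyl(P,g,r,.01,h-.015); q=P[(np.hypot(P[...,0]-g[0],P[...,1]-g[1])<.05)&(abs(P[...,2]-h)<.004)]; t=q.mean(0) if len(q) else 0
    d=f[0]-c; print(n,f,"top",t,len(q),"r",np.hypot(*d),"ang",np.degrees(np.arctan2(d[1],d[0])), "top r/ang",np.hypot(*(t[:2]-c)),np.degrees(np.arctan2(*(t[:2]-c)[::-1])))
print("head",cyl(P,c,.064,.025,.046,.08))
y=[x[1] for x in b if x[0]=="yel"][0]
f=lambda x:np.array([[np.cos(x[0]),-np.sin(x[0])],[np.sin(x[0]),np.cos(x[0])]])@[.12*np.cos(x[1]-np.radians(130)),-.066+.12*np.sin(x[1]-np.radians(130))]+c-y
s=least_squares(f,[-.3,.05]); print("yaw",np.degrees(s.x[0]),"brake",s.x[1],s.cost)
E
```

```text
('dark', array([ 0.639 , -0.1409]), array([299, 222,   8,  12,  68], dtype=int32))
('yel', array([ 0.447 , -0.1898]), array([372, 240,   8,  10,  59], dtype=int32))
('red', array([ 0.4818, -0.1329]), array([349, 246,   8,  12,  73], dtype=int32))
('dark', array([0.6444, 0.0151]), array([261, 256,   8,  13,  78], dtype=int32))
('dark', array([0.4919, 0.0197]), array([312, 282,   8,  13,  82], dtype=int32))
c [ 0.5643 -0.0597]
dark 0.11030455457729843 -47.36041717891116
yel 0.1751421923608283 -132.0324130963768
red 0.1102240477127295 -138.4027931998043
dark 0.10964854721518151 43.05719204429539
dark 0.10750164685421239 132.3410230950114
blue (array([ 0.746 , -0.0501]), 238, np.float64(0.0019408488591955097)) top [ 0.744  -0.0474  0.0715] 177 r 0.18194097953939956 ang 3.0453656817083403 top r/ang 0.18010044551726812 3.9257751249784754
black (array([0.5155, 0.1651]), 262, np.float64(0.009961570185733636)) top [0.5488 0.1251 0.0617] 416 r 0.23004163981835438 ang 102.23703705638133 top r/ang 0.1855100113903222 94.77273692588048
w1 (array([0.6948, 0.0831]), 195, np.float64(0.0015941602649578721)) top [0.6917 0.0854 0.0557] 320 r 0.19345573959252726 ang 47.57548650783752 top r/ang 0.19306529475250647 48.71300652836155
w2 (array([ 0.7122, -0.1862]), 144, np.float64(0.0022196543439732593)) top [ 0.7059 -0.1791  0.0525] 130 r 0.19460923167019248 ang -40.544376112480144 top r/ang 0.18522096071547847 -40.13364208207328
head (array([ 0.5635, -0.0701]), 55, np.float64(0.003928875880577091))
yaw -15.206600421256569 brake -0.020892635971024708 3.409168574963763e-24
```

>>> carry_out(
  series=[
    {"xyz": [0.25,0.38,0],"twist": [0,0,0],"hand": -1},
    {"xyz": [0.5,0.77,0],"twist": [0,0,0],"hand": -1},
    {"xyz": [0.5,0.77,0],"twist": [0,0,0],"hand": -1},
    {"xyz": [0.5,0.77,0],"twist": [0,0,0],"hand": -1},
    {"xyz": [0.5,0.77,0],"twist": [0,0,0],"hand": -1},
    {"xyz": [0.5,0.77,0],"twist": [0,0,0],"hand": -1},
    {"xyz": [0.5,0.77,0],"twist": [0,0,0],"hand": -1},
    {"xyz": [0.5,0.77,0],"twist": [0,0,0],"hand": -1},
    {"xyz": [0.5,0.77,0],"twist": [0,0,0],"hand": -1},
    {"xyz": [0.5,0.77,0],"twist": [0,0,0],"hand": -1},
    {"xyz": [0.25,0.38,0],"twist": [0,0,0],"hand": -1},
    {"xyz": [0,0,0],"twist": [0,0,0],"hand": -1},
    {"xyz": [0,0,0],"twist": [0,0,0],"hand": -1},
  ],
)

```text
clock: 1.72
ee_pos: [0.456, -0.0923, 0.2051]
tcp_rot: [-180.0, 0.1, 15.8]
contact_force: [-0.9, -0.7, 0.1]
opening: 0.0003
gripper_force: 0.0
```

>>> carry_out(
  series=[
    {"xyz": [0,0,-0.75],"twist": [0,0,0],"hand": -1},
    {"xyz": [0,0,-0.75],"twist": [0,0,0],"hand": -1},
    {"xyz": [0,0,-0.75],"twist": [0,0,0],"hand": -1},
    {"xyz": [0,0,0],"twist": [0,0,0],"hand": -1},
  ],
)

```text
clock: 2.22
ee_pos: [0.4523, -0.0916, 0.0671]
tcp_rot: [-179.7, 0.4, 15.7]
contact_force: [-0.2, 0.2, -0.3]
opening: 0.0007
gripper_force: 0.0
```

```bash
python3 - <<'E'
import numpy as np
c=np.array([.564,-.0597]); p0=np.array([.456,-.0923])
a=np.radians(np.r_[-163.2,np.arange(-157,-20,6)]); p=c+.11*np.c_[np.cos(a),np.sin(a)]; p[0]=p0
print(len(a)-1,np.degrees(a[-1])); print(np.round(np.diff(p,axis=0)/.06,3).tolist())
E
```

```text
23 -25.0
[[0.112, -0.173], [0.084, -0.172], [0.102, -0.163], [0.118, -0.151], [0.133, -0.138], [0.147, -0.123], [0.159, -0.107], [0.169, -0.09], [0.178, -0.072], [0.184, -0.053], [0.189, -0.033], [0.191, -0.013], [0.192, 0.007], [0.19, 0.027], [0.186, 0.046], [0.18, 0.066], [0.172, 0.084], [0.163, 0.102], [0.151, 0.118], [0.138, 0.133], [0.123, 0.147], [0.107, 0.159], [0.09, 0.169]]
```

>>> carry_out(
  series=[
    {"xyz": [0.11,-0.17,0],"twist": [0,0,1],"hand": -1},
    {"xyz": [0.085,-0.17,0],"twist": [0,0,1],"hand": -1},
    {"xyz": [0.1,-0.165,0],"twist": [0,0,1],"hand": -1},
    {"xyz": [0.12,-0.15,0],"twist": [0,0,1],"hand": -1},
    {"xyz": [0.135,-0.14,0],"twist": [0,0,1],"hand": -1},
    {"xyz": [0.145,-0.125,0],"twist": [0,0,1],"hand": -1},
    {"xyz": [0.16,-0.105,0],"twist": [0,0,1],"hand": -1},
    {"xyz": [0.17,-0.09,0],"twist": [0,0,1],"hand": -1},
    {"xyz": [0.18,-0.07,0],"twist": [0,0,1],"hand": -1},
    {"xyz": [0.185,-0.055,0],"twist": [0,0,1],"hand": -1},
    {"xyz": [0.19,-0.035,0],"twist": [0,0,1],"hand": -1},
    {"xyz": [0,0,0],"twist": [0,0,0],"hand": -1},
  ],
)

```text
clock: 3.72
ee_pos: [0.5531, -0.17, 0.073]
tcp_rot: [179.8, 0.1, 81.7]
contact_force: [0.3, -0.5, -0.1]
opening: 0.0004
gripper_force: 0.0
```

```bash
python3 - <<'E'
from m import *
im=vision.get_image("scene"); t=vision.get_image("top")
cv2.imwrite("pics/c1.png",np.hstack([cv2.resize(i,(400,400)) for i in(im["frame"][170:350,225:405],t["frame"][180:360,220:400])]))
for x in balls(im,cloud(im)): print(x)
E
```

```text
('dark', array([ 0.67391528, -0.04822438]), array([267, 237,   8,  12,  70], dtype=int32))
('yel', array([ 0.44700638, -0.18980965]), array([372, 240,   8,  11,  62], dtype=int32))
('dark', array([ 0.45562129, -0.07417394]), array([346, 264,   8,  13,  80], dtype=int32))
('dark', array([0.55314314, 0.04795   ]), array([283, 279,   9,  13,  81], dtype=int32))
```

View pics/c1.png

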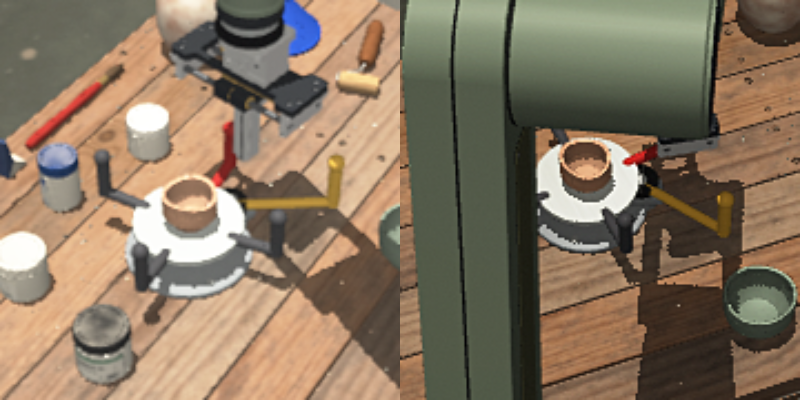

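The left half shows the finger behind the red post at (228,155), and the wheel has turned. The pot is still centred on the head and the jars haven't moved. Red is now at about -83.5°, leading the finger by about 12°. I'll carry on along the arc.

>>> carry_out(
  series=[
    {"xyz": [0.19,-0.013,0],"twist": [0,0,1],"hand": -1},
    {"xyz": [0.19,0.007,0],"twist": [0,0,1],"hand": -1},
    {"xyz": [0.19,0.027,0],"twist": [0,0,1],"hand": -1},
    {"xyz": [0.185,0.045,0],"twist": [0,0,1],"hand": -1},
    {"xyz": [0.18,0.065,0],"twist": [0,0,1],"hand": -1},
    {"xyz": [0.17,0.085,0],"twist": [0,0,1],"hand": -1},
    {"xyz": [0.165,0.1,0],"twist": [0,0,1],"hand": -1},
    {"xyz": [0.15,0.12,0],"twist": [0,0,1],"hand": -1},
    {"xyz": [0.14,0.135,0],"twist": [0,0,1],"hand": -1},
    {"xyz": [0.125,0.145,0],"twist": [0,0,1],"hand": -1},
    {"xyz": [0.105,0.16,0],"twist": [0,0,1],"hand": -1},
    {"xyz": [0.09,0.17,0],"twist": [0,0,1],"hand": -1},
    {"xyz": [0,0,0],"twist": [0,0,0],"hand": -1},
  ],
)

```text
clock: 5.45
ee_pos: [0.6642, -0.1054, 0.071]
tcp_rot: [180.0, 0.0, 153.7]
contact_force: [0.3, 0.0, 0.6]
opening: 0.0007
gripper_force: 0.0
```

```bash
cat > a.py <<'E'
from m import *
im=vision.get_image("scene"); c=np.array([.5643,-.0597]); s=env.state()
for k,p,_ in balls(im,cloud(im)): d=p-c; print(k,p,np.hypot(*d),np.degrees(np.arctan2(d[1],d[0])))
d=s["ee_pos"][:2]-c; print("finger",s["ee_pos"],np.hypot(*d),np.degrees(np.arctan2(d[1],d[0])),s["joints"])
E
python3 a.py
```

```text
dark [ 0.54505148 -0.16867882] 0.11066566356837504 -100.01663073919755
yel [ 0.44700638 -0.18980965] 0.1751750902542689 -132.03460385794293
dark [ 0.45786167 -0.04078221] 0.10810643444111447 169.92179127389176
dark [0.58440329 0.04888557] 0.11043082886809454 79.51114731822481
finger [ 0.66422895 -0.10582006  0.07101254] 0.11005841502754891 -24.774670144680922 [-1.64107650e+01  3.05131885e+01  7.98205014e+01 -8.93291720e-03
  6.96199892e+01 -8.00810257e+01]
```

>>> carry_out(
  series=[
    {"xyz": [0.038,0.088,0],"twist": [0,0,0.5],"hand": -1},
    {"xyz": [0.033,0.09,0],"twist": [0,0,0.5],"hand": -1},
    {"xyz": [0.029,0.092,0],"twist": [0,0,0.5],"hand": -1},
    {"xyz": [0.024,0.093,0],"twist": [0,0,0.5],"hand": -1},
    {"xyz": [0,0,0],"twist": [0,0,0],"hand": -1},
    {"xyz": [-0.1,-0.4,0],"twist": [0,0,0],"hand": -1},
    {"xyz": [0,0,0.6],"twist": [0,0,0],"hand": -1},
    {"xyz": [0,-0.3,0.8],"twist": [0,0,0],"hand": -1},
    {"xyz": [0,-0.8,0],"twist": [0,0,0],"hand": -1},
    {"xyz": [-0.5,-0.8,0],"twist": [0,0,0],"hand": -1},
    {"xyz": [-0.5,-0.8,0],"twist": [0,0,0],"hand": -1},
    {"xyz": [0,0,0],"twist": [0,0,0],"hand": -1},
  ],
)

```text
clock: 7.0
ee_pos: [0.6026, -0.2756, 0.1546]
tcp_rot: [-179.9, -0.0, 165.3]
contact_force: [-0.3, 0.8, -0.2]
opening: 0.0004
gripper_force: 0.0
```

```bash
python3 a.py; python3 - <<'E'
from m import *
im=vision.get_image("scene"); t=vision.get_image("top"); np.savez("s2.npz",**im); np.savez("t2.npz",**t)
cv2.imwrite("pics/c2.png",np.hstack([cv2.resize(i,(400,400),interpolation=2) for i in(im["frame"][190:330,225:365],t["frame"][180:320,220:360])]))
E
```

```text
dark [ 0.56548326 -0.16953225] 0.10983861951130042 -89.3827582830861
red [ 0.67423436 -0.05708568] 0.10996544206337527 1.3622780033339237
yel [ 0.44700638 -0.18980965] 0.1751750902542689 -132.03460385794293
dark [ 0.45546196 -0.06218012] 0.10886629375264793 -178.69461298868936
dark [0.56288864 0.05042402] 0.11013306345411632 90.73427019512224
finger [ 0.60386412 -0.27330121  0.15461052] 0.21723443070254514 -79.50636109658652 [-3.18203761e+01  2.46346720e+01  7.78456595e+01 -5.71363816e-03
  7.75046612e+01 -1.07275309e+02]
```

View pics/c2.png

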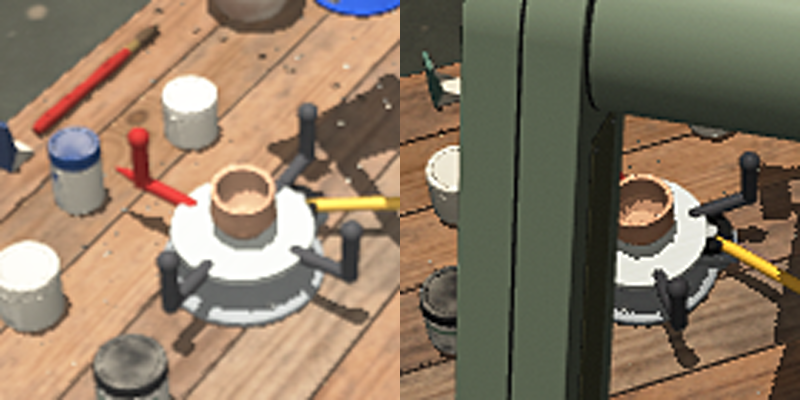

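The left half shows the red arm pointing nearly at the blue jar, with the finger clear. Red is now at about 1.0°. I'll refine the jar's bearing using both views from the start.

```bash
python3 - <<'E'
from m import *
c=np.array([.5643,-.0597]); np.set_printoptions(precision=4,suppress=True)
for f in("scene0","s2","top0"):
    im=dict(np.load(f+".npz")); P=cloud(im); g=np.array([.746,-.0495])
    near=np.hypot(P[...,0]-g[0],P[...,1]-g[1])<.04
    for dz in(.003,.0015):
        q=P[near&(P[...,2]>.072-dz)&(P[...,2]<.08)]; mid=(q.min(0)+q.max(0))/2; ctr=cv2.minEnclosingCircle(q[:,:2].astype(np.float32)); print(f,dz,len(q),"mean",q.mean(0),"mec",ctr)
        for e in(q.mean(0)[:2],np.array(ctr[0])): d=e-c; print("   ",np.hypot(*d),np.degrees(np.arctan2(d[1],d[0])))
    e,n,r=cyl(P,g,.0245,.01,.06,.045); d=e-c; print("  cyl",e,n,r,np.hypot(*d),np.degrees(np.arctan2(d[1],d[0])))
    # silhouette column/row: all points z>.01
    m=near&(P[...,2]>.012); v,u=np.nonzero(m); print("  px",u.min(),u.max(),v.min(),v.max())
E
```

```text
scene0 0.003 165 mean [ 0.7438 -0.0481  0.0719] mec ((0.7442590594291687, -0.048974212259054184), 0.024637483060359955)
    0.17985691933486836 3.7059904620364432
    0.18027841133451028 3.4108659861455495
scene0 0.0015 129 mean [ 0.7443 -0.0486  0.0725] mec ((0.7442350387573242, -0.04891301691532135), 0.024589497596025467)
    0.1803459362828091 3.5368790920695368
    0.18025808491346207 3.4307369773857577
  cyl [ 0.746 -0.05 ] 250 0.0019120663465208008 0.18194027654585404 3.048266888918007
  px 241 260 234 263
s2 0.003 163 mean [ 0.7438 -0.0477  0.0721] mec ((0.7435060739517212, -0.04775778576731682), 0.02511959709227085)
    0.1798790842915373 3.8319071443269697
    0.17960354512639515 3.812528706359843
s2 0.0015 126 mean [ 0.744  -0.0473  0.0727] mec ((0.7441287040710449, -0.04703731834888458), 0.02467907965183258)
    0.1801013291363399 3.9408133787195334
    0.18027397569940298 4.0278478377000795
  cyl [ 0.7461 -0.0506] 248 0.002176743480992555 0.1820347413214298 2.872057396721265
  px 241 260 234 263
top0 0.003 127 mean [ 0.741  -0.0511  0.0722] mec ((0.741206705570221, -0.04972897097468376), 0.02521241083741188)
    0.17686242444689118 2.785165819504258
    0.17718748233307152 3.225960603197027
top0 0.0015 94 mean [ 0.7413 -0.0514  0.0731] mec ((0.7413110136985779, -0.04964292794466019), 0.025191091001033783)
    0.17717358851550444 2.6809480593509964
    0.1772964852131153 3.251825607778958
  cyl [ 0.7445 -0.0517] 192 0.0022544650637517285 0.18037811687606867 2.5561563129618463
  px 272 289 203 229
```

>>> carry_out(
  series=[
    {"xyz": [0.31,0.88,0],"twist": [0,0,0.25],"hand": -1},
    {"xyz": [0.31,0.88,0],"twist": [0,0,0.25],"hand": -1},
    {"xyz": [0.31,0.88,0],"twist": [0,0,0.25],"hand": -1},
    {"xyz": [0,0,0],"twist": [0,0,0],"hand": -1},
    {"xyz": [0,0,-0.7],"twist": [0,0,0],"hand": -1},
    {"xyz": [0,0,-0.7],"twist": [0,0,0],"hand": -1},
    {"xyz": [0,0,0],"twist": [0,0,0],"hand": -1},
    {"xyz": [0,0,0],"twist": [0,0,0],"hand": -1},
  ],
)

```text
clock: 8.15
ee_pos: [0.6624, -0.1119, 0.0719]
tcp_rot: [-180.0, 0.1, 170.3]
contact_force: [0.5, 0.1, 0.7]
opening: 0.0007
gripper_force: 0.0
```

```bash
python3 a.py
```

```text
dark [ 0.56548326 -0.16953225] 0.10983861951130042 -89.3827582830861
red [ 0.67423436 -0.05708568] 0.10996544206337527 1.3622780033339237
yel [ 0.44700638 -0.18980965] 0.1751750902542689 -132.03460385794293
dark [ 0.45546196 -0.06218012] 0.10886629375264793 -178.69461298868936
dark [0.56288864 0.05042402] 0.11013306345411632 90.73427019512224
finger [ 0.66319349 -0.11213685  0.07294124] 0.11193545781150717 -27.93412869093976 [-1.69556807e+01  3.02672688e+01  7.99431722e+01 -9.65194064e-03
  6.95547434e+01 -9.72516438e+01]
```

>>> carry_out(
  series=[
    {"xyz": [0.035,0.13,0],"twist": [0,0,0],"hand": -1},
    {"xyz": [0.035,0.13,0],"twist": [0,0,0],"hand": -1},
    {"xyz": [0.035,0.13,0],"twist": [0,0,0],"hand": -1},
    {"xyz": [0.03,0.08,0],"twist": [0,0,0],"hand": -1},
    {"xyz": [0.022,0.08,0],"twist": [0,0,0],"hand": -1},
    {"xyz": [0,0,0],"twist": [0,0,0],"hand": -1},
    {"xyz": [0,0,0],"twist": [0,0,0],"hand": -1},
    {"xyz": [-0.1,-0.5,0],"twist": [0,0,0],"hand": -1},
    {"xyz": [0,0,0],"twist": [0,0,0],"hand": -1},
  ],
)

```text
clock: 9.32
ee_pos: [0.6647, -0.1102, 0.0705]
tcp_rot: [-180.0, 0.0, 170.1]
contact_force: [0.2, 0.5, 0.1]
opening: 0.0004
gripper_force: 0.0
```

```bash
python3 a.py
```

```text
dark [ 0.57307995 -0.16934451] 0.10999547871749177 -85.42172517587505
red [ 0.67407448 -0.05264571] 0.11000091157915283 3.6768681799249694
yel [ 0.44700638 -0.18980965] 0.1751750902542689 -132.03460385794293
dark [ 0.45416842 -0.06703365] 0.11037548593815572 -176.19030561523724
dark [0.55706906 0.05048786] 0.11042486570897346 93.75457837937425
finger [ 0.66482083 -0.10906264  0.07044418] 0.11198708706103487 -26.154213132781862 [-1.66847476e+01  3.06925479e+01  7.96205278e+01  3.62380962e-02
  6.96811338e+01 -9.68872563e+01]
```

The red arm is at about 3.9° (mean of the four posts) against roughly 3.5° for the jar, which is within measuring noise. On to the brake: lift, then come down behind the lever post.

>>> carry_out(
  series=[
    {"xyz": [0,0,0.75],"twist": [0,0,0],"hand": -1},
    {"xyz": [0,0,0.75],"twist": [0,0,-0.96],"hand": -1},
    {"xyz": [-0.4,-0.09,0],"twist": [0,0,-0.96],"hand": -1},
    {"xyz": [-0.78,-0.18,0],"twist": [0,0,-0.96],"hand": -1},
    {"xyz": [-0.78,-0.18,0],"twist": [0,0,-0.96],"hand": -1},
    {"xyz": [-0.78,-0.18,0],"twist": [0,0,-0.96],"hand": -1},
    {"xyz": [-0.78,-0.18,0],"twist": [0,0,-0.96],"hand": -1},
    {"xyz": [-0.4,-0.09,0],"twist": [0,0,-0.96],"hand": -1},
    {"xyz": [0,0,0],"twist": [0,0,-0.96],"hand": -1},
    {"xyz": [0,0,0],"twist": [0,0,0],"hand": -1},
  ],
)

```text
clock: 10.62
ee_pos: [0.4298, -0.162, 0.1608]
tcp_rot: [180.0, 0.0, 124.3]
contact_force: [0.7, -0.1, 0.1]
opening: 0.0004
gripper_force: 0.0
```

>>> carry_out(
  series=[
    {"xyz": [0,0,-0.75],"twist": [0,0,0],"hand": -1},
    {"xyz": [0,0,-0.75],"twist": [0,0,0],"hand": -1},
    {"xyz": [0,0,0],"twist": [0,0,0],"hand": -1},
  ],
)

```text
clock: 11.0
ee_pos: [0.4268, -0.16, 0.0673]
tcp_rot: [-179.8, -0.5, 124.3]
contact_force: [0.1, -0.5, 0.7]
opening: 0.0003
gripper_force: 0.0
```

```bash
python3 - <<'E'
from h import *
p0=env.state()["ee_pos"]; c=np.array([.5461,-.1231])
a=np.radians(np.r_[np.arange(-155,-82,6),-80,-77,-75,-73,-71,-69]); p=np.vstack([p0[:2],c+.12*np.c_[np.cos(a),np.sin(a)]])
print(p0,np.c_[np.degrees(a),np.round(np.diff(p,axis=0)/.06,3)].tolist())
E
```

```text
[ 0.42679651 -0.16004281  0.06731566] [[-155.0, 0.176, -0.23], [-149.0, 0.098, -0.185], [-143.0, 0.117, -0.174], [-137.0, 0.135, -0.16], [-131.0, 0.151, -0.145], [-125.00000000000001, 0.165, -0.129], [-119.0, 0.178, -0.111], [-113.0, 0.188, -0.092], [-107.0, 0.197, -0.072], [-101.0, 0.203, -0.051], [-95.0, 0.207, -0.029], [-89.0, 0.209, -0.007], [-83.0, 0.209, 0.015], [-80.0, 0.104, 0.015], [-77.0, 0.103, 0.021], [-75.0, 0.068, 0.017], [-73.0, 0.067, 0.019], [-71.0, 0.066, 0.022], [-69.0, 0.066, 0.024]]
```

>>> carry_out(
  series=[
    {"xyz": [0.13,-0.2,0],"twist": [0,0,0],"hand": -1},
    {"xyz": [0.1,-0.185,0],"twist": [0,0,1],"hand": -1},
    {"xyz": [0.117,-0.175,0],"twist": [0,0,1],"hand": -1},
    {"xyz": [0.135,-0.16,0],"twist": [0,0,1],"hand": -1},
    {"xyz": [0.15,-0.145,0],"twist": [0,0,1],"hand": -1},
    {"xyz": [0.165,-0.13,0],"twist": [0,0,1],"hand": -1},
    {"xyz": [0.178,-0.11,0],"twist": [0,0,1],"hand": -1},
    {"xyz": [0.188,-0.092,0],"twist": [0,0,1],"hand": -1},
    {"xyz": [0.197,-0.072,0],"twist": [0,0,1],"hand": -1},
    {"xyz": [0.203,-0.051,0],"twist": [0,0,1],"hand": -1},
    {"xyz": [0.207,-0.03,0],"twist": [0,0,1],"hand": -1},
    {"xyz": [0.209,-0.007,0],"twist": [0,0,1],"hand": -1},
    {"xyz": [0.209,0.015,0],"twist": [0,0,1],"hand": -1},
    {"xyz": [0,0,0],"twist": [0,0,0],"hand": -1},
    {"xyz": [0,0,0],"twist": [0,0,0],"hand": -1},
  ],
)

```text
clock: 12.88
ee_pos: [0.562, -0.2439, 0.072]
tcp_rot: [-179.9, 0.1, -163.9]
contact_force: [-0.3, -0.1, 0.2]
opening: 0.0004
gripper_force: 0.0
```

```bash
python3 a.py; python3 - <<'E'
from h import *
im=vision.get_image("scene"); cv2.imwrite("pics/c3.png",cv2.resize(im["frame"][160:340,225:425],(660,594),interpolation=2))
E
```

```text
dark [ 0.56573509 -0.2277484 ] 0.1680545282032517 -89.51071990939747
dark [ 0.57307995 -0.16934451] 0.10999547871749177 -85.42172517587505
red [ 0.67407448 -0.05264571] 0.11000091157915283 3.6768681799249694
dark [ 0.45416842 -0.06703365] 0.11037548593815572 -176.19030561523724
dark [0.55706906 0.05048786] 0.11042486570897346 93.75457837937425
finger [ 0.56153935 -0.24370103  0.0716172 ] 0.18402174261006143 -90.85957031816946 [-3.15532095e+01  2.39171232e+01  8.95377485e+01 -4.19277653e-03
  6.64252410e+01 -1.37704064e+02]
```

View pics/c3.png

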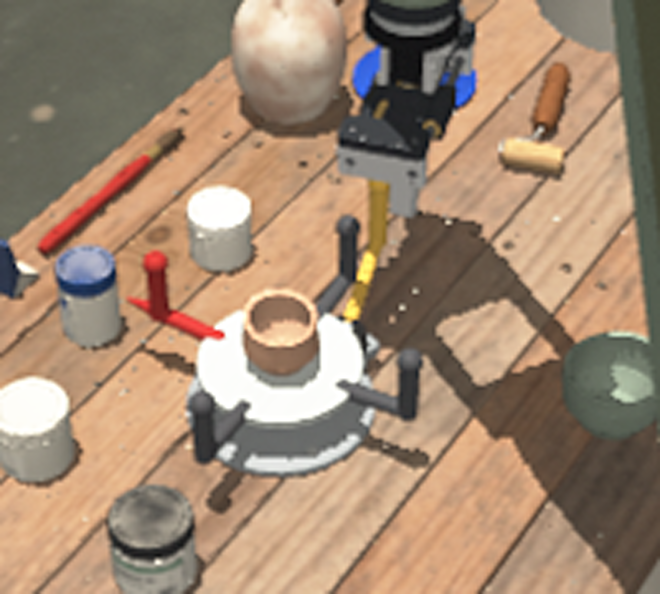

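The lever post at (378,210) is being pushed by the finger, the wheel is unchanged, and no jar has moved. I'll continue slowly until the stop shows up as force.

>>> carry_out(
  series=[
    {"xyz": [0.07,0.01,0],"twist": [0,0,0.3],"hand": -1},
    {"xyz": [0.07,0.013,0],"twist": [0,0,0.3],"hand": -1},
    {"xyz": [0.07,0.015,0],"twist": [0,0,0.3],"hand": -1},
    {"xyz": [0,0,0],"twist": [0,0,0],"hand": -1},
  ],
)

```text
clock: 13.48
ee_pos: [0.574, -0.2405, 0.0704]
tcp_rot: [-180.0, 0.0, -158.3]
contact_force: [1.1, -0.5, 1.1]
opening: 0.0005
gripper_force: 0.0
```

>>> carry_out(
  series=[
    {"xyz": [0.035,0.01,0],"twist": [0,0,0.2],"hand": -1},
    {"xyz": [0.035,0.01,0],"twist": [0,0,0.2],"hand": -1},
    {"xyz": [0,0,0],"twist": [0,0,0],"hand": -1},
  ],
)

```text
clock: 13.85
ee_pos: [0.5756, -0.2403, 0.0702]
tcp_rot: [179.9, -0.3, -155.9]
contact_force: [-6.4, -2.6, 3.1]
opening: 0.0002
gripper_force: 3.4
```

>>> carry_out(
  series=[
    {"xyz": [0.03,0.01,0],"twist": [0,0,0],"hand": -1},
    {"xyz": [0.02,0.005,0],"twist": [0,0,0],"hand": -1},
    {"xyz": [0,0,0],"twist": [0,0,0],"hand": -1},
  ],
)

```text
clock: 14.22
ee_pos: [0.5758, -0.2402, 0.0702]
tcp_rot: [179.8, -0.6, -155.9]
contact_force: [-13.0, -4.2, 7.0]
opening: 0.0005
gripper_force: 6.9
```

The tool stayed put while the force doubled, so the lever is on its stop. Backing off and looking.

>>> carry_out(
  series=[
    {"xyz": [-0.3,-0.08,0],"twist": [0,0,0],"hand": -1},
    {"xyz": [-0.4,-0.15,0],"twist": [0,0,0],"hand": -1},
    {"xyz": [0,-0.2,0.8],"twist": [0,0,0],"hand": -1},
    {"xyz": [0,-0.5,0.8],"twist": [0,0,0],"hand": -1},
    {"xyz": [-0.5,-0.8,0.3],"twist": [0,0,0],"hand": -1},
    {"xyz": [-0.5,-0.8,0],"twist": [0,0,0],"hand": -1},
    {"xyz": [-0.5,-0.8,0],"twist": [0,0,0],"hand": -1},
    {"xyz": [0,0,0],"twist": [0,0,0],"hand": -1},
    {"xyz": [0,0,0],"twist": [0,0,0],"hand": -1},
  ],
)

```text
clock: 15.35
ee_pos: [0.4634, -0.4253, 0.1836]
tcp_rot: [-179.6, -1.2, -157.9]
contact_force: [-0.0, -0.1, -0.2]
opening: 0.0005
gripper_force: 0.0
```

```bash
python3 a.py; python3 - <<'E'
from m import *
im=vision.get_image("scene"); t=vision.get_image("top"); np.savez("s4.npz",**im); np.savez("t4.npz",**t)
cv2.imwrite("pics/c4.png",np.hstack([cv2.resize(i,(400,400),interpolation=2) for i in(im["frame"][190:330,225:365],t["frame"][180:320,240:380])]))
P=cloud(im); c=np.array([.5643,-.0597]); g=np.array([.746,-.0495]); q=P[(np.hypot(P[...,0]-g[0],P[...,1]-g[1])<.04)&(abs(P[...,2]-.0735)<.003)]; e=np.array(cv2.minEnclosingCircle(q[:,:2].astype(np.float32))[0]); d=e-c; print(e,np.degrees(np.arctan2(d[1],d[0])))
y=[p for k,p,_ in balls(im,P) if k=="yel"]; 
if y: d=y[0]-[.5461,-.1231]; print("lever",np.hypot(*d),np.degrees(np.arctan2(d[1],d[0])))
E
```

```text
yel [ 0.59526879 -0.23232425] 0.17538014886636705 -79.82932745900486
dark [ 0.57307995 -0.16934451] 0.10999547871749177 -85.42172517587505
red [ 0.67407448 -0.05264571] 0.11000091157915283 3.6768681799249694
dark [ 0.45416842 -0.06703365] 0.11037548593815572 -176.19030561523724
dark [0.55706906 0.05048786] 0.11042486570897346 93.75457837937425
finger [ 0.46362263 -0.42485823  0.18365089] 0.37878286806419614 -105.41400459912565 [ -49.66358519   19.38295399   81.47342194   -1.33134323   79.14618629
 -161.59475414]
[ 0.74473667 -0.04906278] 3.37383403209683
lever 0.11978107614900435 -65.76445459187755
```

View pics/c4.png

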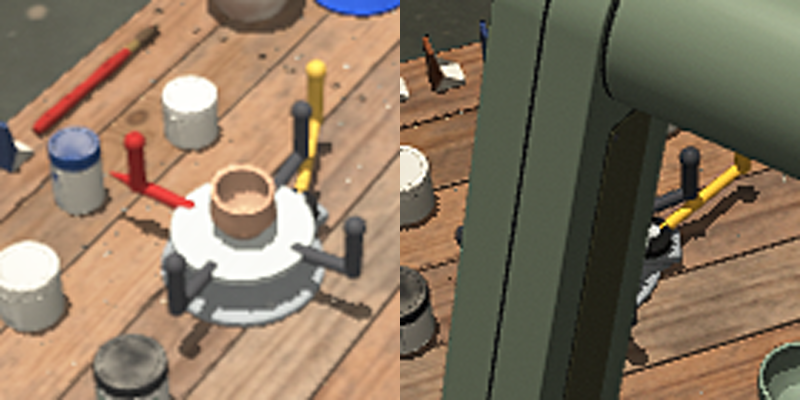

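The lever turned 80.2°, which is its full 1.4 rad. Red is at about 3.8° and the jar at about 3.4°, and the pot and jars haven't moved. I'll ease the last joint away from its range end, then hand in.

>>> carry_out(
  series=[
    {"xyz": [0,0,0.2],"twist": [0,0,-0.5],"hand": -1},
    {"xyz": [0,0,0.2],"twist": [0,0,-1],"hand": -1},
    {"xyz": [0,0,0],"twist": [0,0,0],"hand": -1},
    {"xyz": [0,0,0],"twist": [0,0,0],"hand": -1},
  ],
)

```text
clock: 16.0
ee_pos: [0.4632, -0.4252, 0.2074]
tcp_rot: [-179.6, -1.3, -166.8]
contact_force: [0.3, -0.6, 0.1]
opening: 0.0006
gripper_force: 0.0
```

```bash
python3 -c "
from plant import env
print(env.state()['joints'][5], env.finish_job())"
```

```text
the job is handed in; nothing more can be done
-152.74320163559045 None
```

The red arm points at the blue-lidded jar to within about 0.5° by my camera measurements, the brake lever is on its stop, no jar was seen to move and the pot is still centred, and the job was handed in at about 16 s.

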